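# Coffee capsule held ready over the pod drawer

### The job

Get one coffee capsule out of the dispenser: swing its sprung lever all the way to the stop, then let the lever return, which leaves a capsule standing free on the round base. Pick that capsule up, carry it over the mug and jars without disturbing them, and hold it upright, centred about one centimetre above the round well of the coffee machine's pulled-out drawer, touching nothing but your fingers. The machine is still rinsing, so do not put the capsule in or let go: finish while holding it there, still.

Things in the scene. Friction and masses are not known exactly. Their poses are not given: they have to be found in the camera images.
- dispenser: Capsule dispenser, fixed: round black base plate (238 mm across, 12 mm thick), a clear upright magazine tube 62 mm across over its rear edge (black lid up to 187 mm) and a grey sprung lever turning on a vertical axle in the middle. Origin: on the worktop, on the axle; own x points from the axle to the magazine's axis, 88 mm off; z up.
- lever (a joint): Lever's turn about the axle, rad: 0 = home, 1.5 = stop, growing clockwise seen from above. The knob arm points to the dispenser's own -x at 0, almost to its own +y at the stop. Its far end has a pocket that pushes the lowest capsule along the plate; as the lever springs back (about 1 s; 3 to 4 N at the knob near the stop) that capsule stays where it was pushed.
- knob (a point): Top centre of the lever's black upright knob: a round post 18 mm thick and 53 mm tall on the lever's arm, top 106 mm above the worktop, 112 mm from the axle. It can be pushed sideways or pinched from above.
- tray (a point): Point on the base plate's top (12 mm above the worktop) on which the capsule is left: 88 mm from the axle, on the dispenser's own -y side, marked by a flat 56 mm rubber disc. Clear round about: axle cap (41 mm across, 58 mm above the worktop) 88 mm away and magazine tube 120 mm away, centre to centre.
- capsule: The capsule to be dispensed, the lowest of three alike in the magazine: upright round aluminium cup, 42 mm tall, side 47 mm across, with a rim 52 mm across and 5 mm high at the top; 30 g. Origin: centre of its underside; z up through the lid.
- capsule_2: The next capsule, standing on the first one in the magazine; it sinks to the base plate of the magazine when the lever has returned. Same form; it stays in the dispenser.
- machine: Coffee pod machine, fixed: slim black body 128 mm wide, 150 mm deep and 232 mm tall, facing its own -x. A grey flat drawer, 78 mm wide and 12 mm thick, its top 160 mm above the worktop, is pulled out of the front over a drip tray. Origin: on the worktop, under the body; the body's front face is at own x = -60 mm.
- well (a point): Centre of the mouth of the round capsule well (hole 50 mm across, 37 mm deep) in the drawer, level with the drawer's top, 160 mm above the worktop, at own (-150, 0) mm of the machine, so 90 mm in front of the machine's face. The well takes the capsule's side, its rim would rest on the drawer.
- mug: White mug, 92 mm across, 127 mm with its handle, 95 mm tall, standing between dispenser and machine. Origin: under its middle.
- coffee_jar: Coffee storage jar with a flat lid, 80 mm across, 163 mm tall, standing between dispenser and machine. Origin: centre of its underside.
- pill_jar: Small brown bottle with a ribbed cap, 48 mm across, 80 mm tall, standing between dispenser and machine. Origin: centre of its underside.
- magazine (a point): Point on the base plate's top (12 mm above the worktop) on the magazine's axis, 88 mm from the axle: here the lowest capsule stands at the start.

How it is judged:
On the way, in this order (a step that is already met when the one before it is completed fails the run):
1. the lever has been swung to its stop (value of joint lever above 1.42 rad), for 0.05 s.
2. the lever has returned home and one capsule stands free on the base plate (value of joint lever below 0.08 rad and distance between capsule and tray below 0.03 m and angle between capsule's own z axis and vertical below 0.1 rad), for 0.2 s.
At the end, for the whole second after the job is handed in: The capsule is held still in the fingers over the drawer's well, its underside 3 to 20 mm above the drawer's top, its axis within 6 mm of the well's and within 0.12 rad of vertical, touching no part of the machine; the lever is home and the other capsules are still in the dispenser (horizontal distance between capsule and well below 0.006 m and z of capsule in the frame of well between 0.003 and 0.02 m and angle between capsule's own z axis and vertical below 0.12 rad and contact force between capsule and the fingers above 1 N and contact force between capsule and machine below 0.02 N and linear speed of capsule below 0.02 m/s and value of joint lever below 0.08 rad and horizontal distance between capsule_2 and dispenser below 0.12 m); the arm keeps its last pose, push and grip.
It fails at once if the capsule touches the machine (contact force between capsule and machine above 0.3 N).
It fails at once if a second capsule is brought out of the magazine (horizontal distance between capsule_2 and magazine above 0.03 m).
It fails at once if the mug or a jar is disturbed (distance of any of mug, coffee_jar, pill_jar from where it was at the start of the episode above 0.02 m or angle between any of mug, coffee_jar, pill_jar's own z axis and vertical above 0.3 rad).
It also fails if it takes over 58 s, if anything falls off the work surface, if the arm or the gripper's body presses on something with over 40 N, if the wrist force passes 120 N, or if a joint passes its speed limit or range.

### The arm

A 7-joint arm with a two-finger parallel gripper is mounted at the origin on a cart in front of the work surface, level with it; the furniture and walls round the work are solid. World frame = base frame: x ahead of the robot, y to its left, z up, the work surface at z = 0. Lengths are in m, angles in rad, forces in N, time in s.
With the tool pointing down it reaches from about 0.425 to 0.925 m from the base axis. Payload 6.8 kg.
Tool frame: the origin (TCP) lies midway between the tips of the shut fingers; the grasp point (between the pads) lies r.grip_point_offset behind it (r.grip_point_offset is the distance from the TCP to the grasp point, in m); z points along the fingers, y is the line along which they close (so a half turn about z gives the same grasp; the last joint's range is limited). The gripper opens to 85 mm and grips with 20 to 120 N. Pads are 22 mm wide; open, the fingers measure 114 mm over their backs; the gripper's body (76 mm by 85 mm) begins 54 mm behind the grasp point. The pads swing forward as they close: fully open they stand 13 mm farther back than shut.
Start: joints at [1.183, 0.477, 0.022, 1.555, -0.011, 1.109, -0.083], TCP at [0.186, -0.649, 0.231] pointing down, gripper open.
Joint ranges: [-2.96, 2.96], [-0.34, 2.1], [-1.41, 1.46], [0.24, 2.44], [-1.37, 4.51], [0.17, 1.92], [-2.96, 2.96]. Speed limits (rad/s): [2.39, 2.39, 3.14, 3.14, 3.14, 3.14, 3.14].

### API

Orientations are given as a rotation vector (axis times angle).
In Python, from bench import r gives the robot as it stands. The module is installed in compiled form; this text tells all that it offers.
- The arm moves only by the shell command python3 -m crank 'ROWS' [FORCE]. ROWS is JSON, a list of rows, each a list of 5 numbers: the shift along the world's x, y, z in units of 200 mm (1.0 is 200 mm), then the turn about the world's z in units of 45 degrees (1.0 is 45 degrees), then the opening, from -1 (shut) to 1 (fully open). In form: [[dx, dy, dz, turn, jaw], ...]. A call has 1 to 8 rows; each row shifts and turns the commanded pose from where the row before left it; what a row does not reach is not made up. A row lasts 1/12 s, in which the tool goes at most 41.7 mm and 7.16 degrees, less where a joint would pass 70% of its speed; a pose out of reach is approached as far as the arm can. A call with a number of a shift or a turn outside -1 to 1 is refused whole. A call with a gripper value outside its range is refused whole. The fingers move at their own pace and stop on an object; FORCE is the grip in N (left out, the last holds). Time passes only in rows, so rows that do not move let the fingers close. It gives the time, the measured TCP pose, the force, the opening and the grip force at its end, in the units of the state.
- r.get_obs(): the state, without advancing time (a new reading comes with each control period).
- r.grab_frame(name): name is "scene" or "top" or "wrist"; returns the picture (400x640x3 uint8, blue, green, red); there is no depth.
- r.camera_model(name): a dict with "fx", "fy", "cx", "cy" (pixels), "R" (3x3) and "t" (3): a world point X has camera coordinates R X + t. Camera axes: x right, y down, z forward; pixel columns grow to the right and rows downward; lengths in m; the calibration is good to about 2 mm. A picture is of the moment at which its call begins: read the wrist's pose just before it. camera_model takes no time and is no camera call; for the wrist camera it gives the pose at the moment of the call.
- r.hand_in(): hands the job in; it is judged then, once.
The state is a dict: "clock": time; "joints": joint angles; "qvel": joint speeds; "tau": joint torques, N m; "tcp_pos": TCP position; "orientation": TCP orientation; "contact_force": force on the tool from outside, world axes, zero at the start; "moment": the same for the moment, N m; "grip_width": finger opening in m; "gripper_force": force on a finger pad.
Only numpy, scipy, OpenCV 4.12 (cv2) and the standard library are available. Lean on these libraries where they do the work, as an engineer would, in place of code of your own. Each camera call takes 0.05 s, during which the arm holds its last target. There are 200 camera calls.

## Working session

There is one attempt and no reset: what is moved stays moved. The work goes in short steps, Python scripts to look and compute and a shell command to move; the robot and the scene stay as the last step left them, time stands still between calls to the robot, and variables do not carry over. Pictures are saved under pics/ and viewed, at most 10 in all, crops included, and the job is handed in when it is done.

```bash
mkdir -p pics; cat > h.py <<'E'
import numpy as np, cv2
from bench import r
def ray(cam,u,v,m=None):
    m=m or r.camera_model(cam); R=np.array(m["R"]);t=np.array(m["t"])
    d=R.T@np.array([(u-m["cx"])/m["fx"],(v-m["cy"])/m["fy"],1.]); return -R.T@t,d
def onz(cam,u,v,z,m=None):
    o,d=ray(cam,u,v,m); return o+d*(z-o[2])/d[2]
def cross(a,b):
    A=np.zeros((3,3));B=np.zeros(3);P=[]
    for o,d in (a,b):
        d=d/np.linalg.norm(d);M=np.eye(3)-np.outer(d,d);A+=M;B+=M@o
    return np.linalg.solve(A,B)
def proj(cam,X,m=None):
    m=m or r.camera_model(cam);c=np.array(m["R"])@np.array(X)+np.array(m["t"])
    return np.array([m["fx"]*c[0]/c[2]+m["cx"],m["fy"]*c[1]/c[2]+m["cy"]])
E
python3 - <<'E'
from h import *
print(r.get_obs(), r.grip_point_offset)
for n in ("scene","top"):
    cv2.imwrite(f"pics/{n}0.png",r.grab_frame(n)); m=r.camera_model(n); print(n,m)
E
```

```text
{'clock': 0.0, 'joints': array([ 1.18286762,  0.47782541,  0.02234755,  1.55644864, -0.01148927,
        1.10931039, -0.08306014]), 'qvel': array([-0.0005604 , -0.00026024, -0.00087349, -0.00099881, -0.00027226,
       -0.0005293 ,  0.00190622]), 'tau': array([ 8.07487122e-04, -5.96462667e+01,  1.60864189e+00, -2.81201077e+01,
        1.25771749e-02,  9.40417754e-03,  5.92577592e-06]), 'tcp_pos': array([ 0.186242  , -0.64817822,  0.2303101 ]), 'orientation': array([-3.10907981e+00, -4.37959903e-01,  6.43957839e-04]), 'contact_force': array([ 0.28220757,  0.24467714, -0.05181531]), 'moment': array([-0.0256894 , -0.02277278,  0.02485481]), 'gripper_force': 0.0, 'grip_width': 0.08531428631470946} 0.0187
scene {'fx': 416.8806299153337, 'fy': 416.8806299153337, 'cx': 316.2673338650288, 'cy': 198.9896336038364, 'R': array([[ 0.77701528, -0.6291582 ,  0.02017954],
       [-0.34498554, -0.4524363 , -0.82236632],
       [ 0.52652847,  0.63202955, -0.5686004 ]]), 't': array([-0.37323144,  0.29245971,  0.62403211])}
top {'fx': 485.06663161596197, 'fy': 485.06663161596197, 'cx': 313.943979359099, 'cy': 186.30232654843397, 'R': array([[ 0.1135037 , -0.99352088, -0.00575956],
       [-0.96327124, -0.10862421, -0.24557951],
       [ 0.24336274,  0.0334222 , -0.96935934]]), 't': array([-0.04476917,  0.54101602,  1.14496114])}
```

View pics/scene0.png

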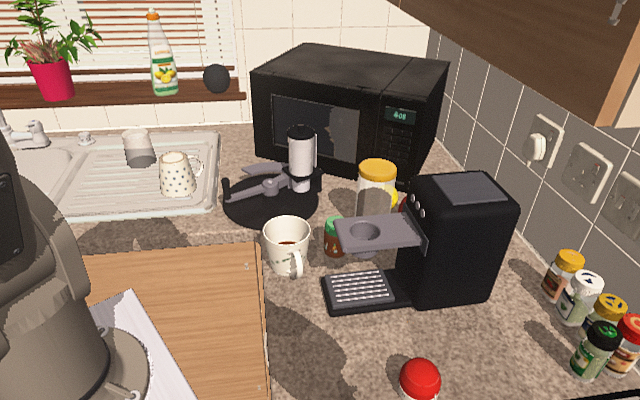

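View pics/top0.png

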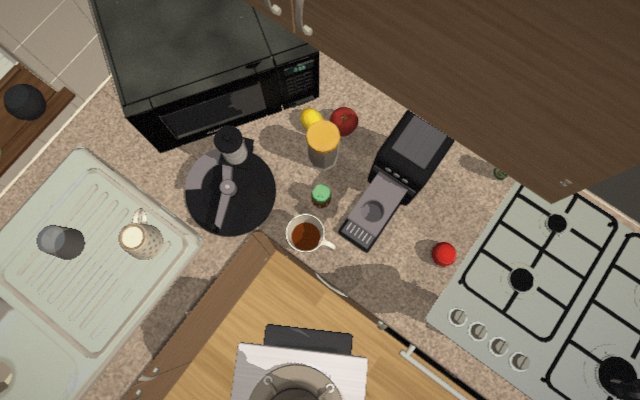

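The scene view shows the dispenser at about (270,190), the mug at (287,245), the pill jar at (333,237), the yellow-lidded jar at (377,185) and the drawer well at (365,232). The top view shows the axle cap at about (228,187), the knob arm pointing down to about (221,230), the magazine lid at (229,138) and the well at (373,210).

```bash
python3 - <<'E'
import cv2,numpy as np
t=cv2.imread("pics/top0.png");s=cv2.imread("pics/scene0.png")
R=lambda i,x,y,w,h:cv2.resize(i[y:y+h,x:x+w],(400,300),interpolation=cv2.INTER_CUBIC)
g=lambda i:np.clip(255*(i/255.)**.6,0,255).astype(np.uint8)
o=np.vstack([np.hstack([R(t,170,120,120,125-5-30),R(t,330,170,80,60)]) ,np.hstack([R(s,215,115,120,90+30),R(s,325,200,100,75)])])
o=np.vstack([np.hstack([R(t,165,120,160,120),R(t,330,170,100,75)]) ,np.hstack([R(s,210,115,160,120),R(s,325,200,100,75)])])
cv2.imwrite("pics/c1.png",g(o))
E
```

```text
(no output)
```

View pics/c1.png

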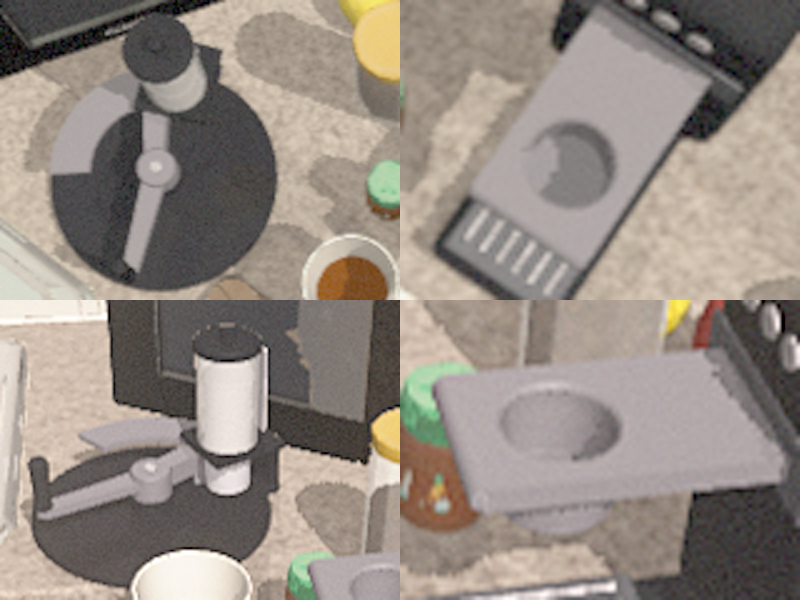

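The crops show the axle cap (top 227,187; scene 271,181), the lid (228,139; 301,132), the knob top (217,229; 225,180) and the well mouth (372.5,211; 365,231). Next I triangulate these.

```bash
python3 - <<'E'
from h import *
P={}
for n,a,b in [("axle",(227,186.8),(270.8,181.4)),("lid",(228.2,138.8),(301.2,131.8)),("knob",(216.6,228.8),(225.2,180.2)),("well",(372.5,211.3),(365,231)),("coffeelid",(323,136),(377,170)),("mug",(306,233),(287,233)),("pill",(321,191),(333,221))]:
    P[n]=cross(ray("top",*a),ray("scene",*b)); print(n,P[n].round(4), "reproj", (proj("top",P[n])-a).round(1))
print("lid@187",onz("top",228.2,138.8,.187),onz("scene",301.2,131.8,.187))
print("axle@58",onz("top",227,186.8,.058),onz("scene",270.8,181.4,.058))
print("knob@106",onz("top",216.6,228.8,.106),onz("scene",225.2,180.2,.106))
print("well@160",onz("top",372.5,211.3,.16),onz("scene",365,231,.16))
# base plate: dark mask ellipse
E
```

```text
axle [0.5213 0.2326 0.0603] reproj [ 0.7 -1. ]
lid [0.6098 0.2247 0.17  ] reproj [ 0.4 -0.5]
knob [0.4045 0.2313 0.109 ] reproj [ 0.2 -0.4]
well [ 0.4777 -0.1266  0.1587] reproj [ 0.5 -0.5]
coffeelid [0.6454 0.0059 0.1559] reproj [ 0.1 -0.1]
mug [0.4214 0.0214 0.0866] reproj [ 0.2 -0.2]
pill [ 0.5263 -0.0006  0.0811] reproj [-0.9  1.1]
lid@187 [0.60261894 0.22157088 0.187     ] [0.58983909 0.19592522 0.187     ]
axle@58 [0.51910797 0.23453273 0.058     ] [0.52612818 0.23459427 0.058     ]
knob@106 [0.40397174 0.23241896 0.106     ] [0.40752086 0.23536064 0.106     ]
well@160 [ 0.47606796 -0.1254417   0.16      ] [ 0.47809362 -0.12838058  0.16      ]
```

```bash
for i in 1; do python3 -m crank '[[0.06,0.1,0.06,0.15,1],[0.06,0.11,0.06,0.15,1],[0.06,0.11,0.06,0.15,1],[0.06,0.11,0.06,0.15,1],[0.06,0.11,0.06,0.15,1],[0.06,0.11,0.05,0.15,1],[0.06,0.11,0.05,0.15,1],[0.06,0.11,0.05,0.15,1]]'; done
python3 -m crank '[[0.06,0.11,0.05,0.15,1],[0.06,0.11,0.05,0.15,1],[0.06,0.11,0.05,0.15,1],[0.06,0.11,0.05,0.15,1],[0.06,0.11,0.04,0.15,1],[0.06,0.11,0.04,0.15,1],[0.06,0.11,0.02,0.15,1],[0.06,0.11,0,0.15,1]]'
python3 -m crank '[[0.06,0.11,0,0.15,1],[0.06,0.11,0,0.15,1],[0.06,0.11,0,0.15,1],[0.06,0.1,0,0.15,1],[0.06,0.1,0,0.15,1],[0.06,0.1,0,0.15,1],[0.06,0.08,0,0.15,1],[0,0,0,0,1]]'
cat > w.py <<'E'
from h import *
import sys,pickle
m=r.camera_model("wrist"); im=r.grab_frame("wrist"); n=sys.argv[1]
cv2.imwrite(f"pics/{n}.png",im); pickle.dump(m,open(f"pics/{n}.pkl","wb"))
o=r.get_obs(); print(o["clock"],o["tcp_pos"],o["joints"].round(2)); print("cam",-np.array(m["R"]).T@m["t"])
for k,X in dict(axle=(.521,.233,.06),knob=(.405,.232,.107),well=(.477,-.127,.16),tray=(.517,.145,.012)).items(): print(k,proj("wrist",X,m).round(0))
E
python3 w.py w1
```

```text
clock: 0.77
tcp_pos: [0.2827, -0.4734, 0.3214]
orientation: [-2.567, -1.81, 0.0]
contact_force: [0.7, -0.1, 0.0]
grip_width: 0.0854
gripper_force: 0.0
clock: 1.43
tcp_pos: [0.379, -0.2977, 0.3821]
orientation: [1.466, 2.777, -0.001]
contact_force: [0.5, -1.2, 0.0]
grip_width: 0.0856
gripper_force: 0.0
clock: 2.1
tcp_pos: [0.4641, -0.1525, 0.3812]
orientation: [0.22, 3.133, 0.003]
contact_force: [0.1, 1.7, 0.6]
grip_width: 0.0854
gripper_force: 0.0
2.15 [ 0.46304662 -0.15468957  0.38108292] [ 0.8   0.1  -0.64  1.74  0.06  1.32  1.57]
cam [ 0.39446075 -0.14245622  0.52368629]
axle [584. 162.]
knob [623.  74.]
well [341. 181.]
tray [505. 162.]
```

```bash
python3 -m crank '[[0.05,0.1,-0.1,0,1],[0.05,0.12,-0.1,0,1],[0,0.06,0,0,1],[0,0,0,0,1],[0,0,0,0,1]]' | head -2
python3 w.py w2
python3 -m crank '[[0,0.16,0,0,1],[0,0.18,0,0,1],[0,0.18,0,0,1],[0,0.18,0,0,1],[0,0.18,0,0,1],[0,0.18,0,0,1],[0,0.1,0,0,1],[0,0,0,0,1]]' |head -2
python3 -m crank '[[-0.04,0.1,-0.05,0,1],[-0.04,0.1,-0.05,0,1],[-0.04,0.1,-0.05,0,1],[-0.04,0.1,-0.05,0,1],[0,0,0,0,1],[0,0,0,0,1]]' |head -2
python3 w.py w3
python3 - <<'E'
import cv2,numpy as np
i=[cv2.imread(f"pics/w{k}.png") for k in (1,2,3)]
h=lambda a:cv2.resize(a,(400,250))
cv2.imwrite("pics/m1.png",np.vstack([np.hstack([h(i[0]),h(i[1])]),np.hstack([h(i[2]),cv2.resize(i[2][100:350,:400],(400,250))])]))
E
```

```text
clock: 2.57
tcp_pos: [0.4822, -0.1015, 0.3418]
2.6167 [ 0.48232671 -0.10232686  0.34207834] [ 0.71  0.14 -0.69  1.79  0.09  1.24  1.41]
cam [ 0.41275146 -0.09024214  0.48428169]
axle [572. 155.]
knob [611.  55.]
well [293. 179.]
tray [487. 157.]
clock: 3.28
tcp_pos: [0.4824, 0.135, 0.3427]
clock: 3.78
tcp_pos: [0.4509, 0.21, 0.3014]
3.8333 [0.45155482 0.20938679 0.30170132] [ 0.24  0.22 -0.91  1.84  0.19  1.18  0.68]
cam [0.38146199 0.22132987 0.44393085]
axle [345. 221.]
knob [332. 132.]
well [-16. 266.]
tray [280. 216.]
```

View pics/m1.png

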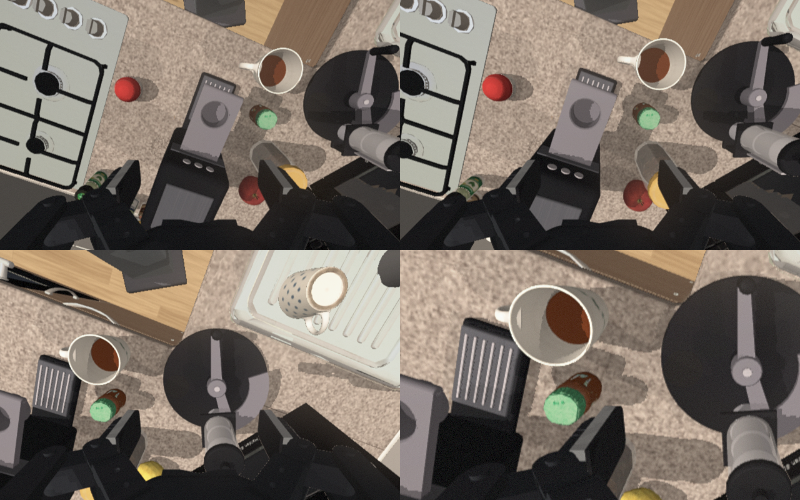

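The wrist views show the well near (342,179) in w1 and (290,179) in w2, matching the predictions to about 2 px. In w3 the axle cap is near (347,219) and the knob near (341,135).

```bash
python3 - <<'E'
import cv2,numpy as np
i={k:cv2.imread(f"pics/w{k}.png") for k in (1,2,3)}
g=lambda a:np.clip(255*(a/255.)**.5,0,255).astype(np.uint8)
def c(k,x,y): return g(cv2.resize(i[k][y:y+75,x:x+100],(400,300),interpolation=cv2.INTER_CUBIC))
cv2.imwrite("pics/m2.png",np.vstack([np.hstack([c(1,292,142),c(2,240,142)]),np.hstack([c(3,290,100),c(3,300,180)])]))
E
```

```text
(no output)
```

View pics/m2.png

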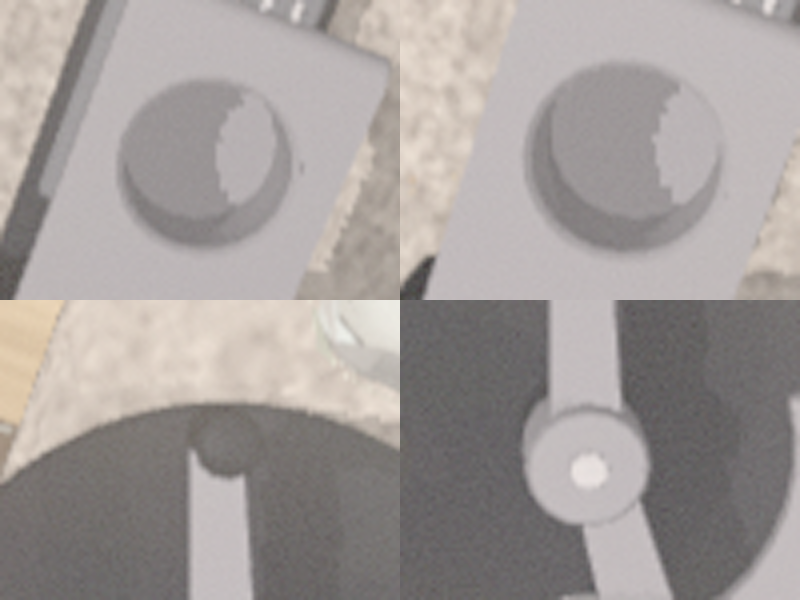

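Well mouth centre is (343.1,183) in w1 and (295.9,181.1) in w2. In w3 the knob top is (347,136) and the axle cap (347,221.2).

```bash
python3 - <<'E'
from h import *
import pickle
M={k:pickle.load(open(f"pics/w{k}.pkl","rb")) for k in (1,2,3)}
a=ray(0,343.1,183,M[1]);b=ray(0,295.9,181.1,M[2])
W=cross(a,b);print("well w1w2",W,"w1+scene",cross(a,ray("scene",365,231)),"w2+top",cross(b,ray("top",372.5,211.3)))
print("@160",onz(0,343.1,183,.16,M[1]),onz(0,295.9,181.1,.16,M[2]))
for n,p,z,s,t in (("knob",(347,136),.106,(225.2,180.2),(216.6,228.8)),("axle",(347,221.2),.058,(270.8,181.4),(227,186.8))):
    q=ray(0,*p,M[3]);print(n,onz(0,*p,z,M[3]),cross(q,ray("scene",*s)),cross(q,ray("top",*t)))
print(r.get_obs()["orientation"])
for u,v in ((135,60),(160,148),(322,100)): print("mw",onz("top",u,v,0.0),onz("top",u,v,.25))
E
```

```text
well w1w2 [ 0.47983914 -0.12469089  0.15833025] w1+scene [ 0.48104052 -0.1250184   0.15633321] w2+top [ 0.51402713 -0.14237486 -0.01495331]
@160 [ 0.4797417  -0.12482243  0.16      ] [ 0.47920473 -0.12445446  0.16      ]
knob [0.41174595 0.24637863 0.106     ] [0.4126675  0.24685602 0.09825339] [0.41902922 0.25413819 0.00769956]
axle [0.52234785 0.23620793 0.058     ] [0.52463099 0.23561842 0.05711045] [0.51998298 0.23510975 0.06038942]
[ 2.42563410e-01  3.13135876e+00 -1.34933421e-03]
mw [0.86973985 0.56504378 0.        ] [0.74455626 0.44652659 0.25      ]
mw [0.61896965 0.44425558 0.        ] [0.54424352 0.35004217 0.25      ]
mw [0.80675529 0.02467036 0.        ] [0.69424482 0.01488167 0.25      ]
```

```bash
python3 -m crank '[[-0.1,0.09,-0.1,0.04,0.2],[-0.1,0.09,-0.1,0.04,0.2],[0,0,-0.15,0,0.2],[0,0,-0.1,0,0.2],[0,0,0,0,0.2],[0,0,0,0,0.2],[0,0,0,0,0.2]]'
python3 w.py w4; python3 - <<'E'
from h import *; import pickle
m=pickle.load(open("pics/w4.pkl","rb")); print(proj(0,(.412,.246,.106),m))
i=cv2.imread("pics/w4.png"); cv2.imwrite("pics/w4g.png",np.clip(255*(i/255.)**.5,0,255).astype(np.uint8))
E
```

```text
clock: 4.42
tcp_pos: [0.4121, 0.2468, 0.2128]
orientation: [0.144, 3.136, 0.001]
contact_force: [-0.1, -0.3, 0.5]
grip_width: 0.051
gripper_force: 0.0
4.4667 [0.41209181 0.24713283 0.21299519] [ 0.12  0.3  -0.92  1.98  0.28  0.99  0.55]
cam [0.34187756 0.25352812 0.3551442 ]
axle [314. 289.]
knob [299. 193.]
well [-180.  350.]
tray [241. 270.]
[316.90069909 199.91507973]
```

View pics/w4g.png

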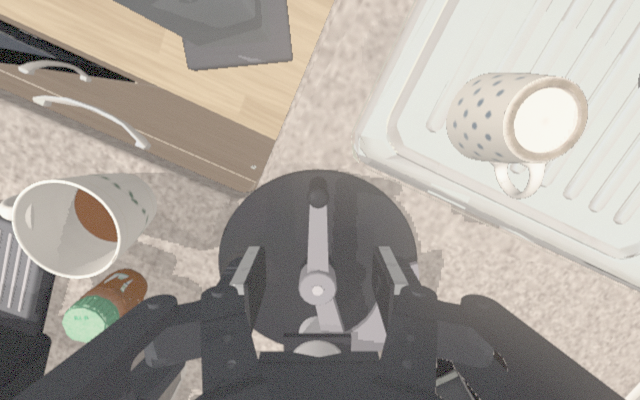

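The knob top sits at about (318,198), as predicted (317,200), and is centred between the fingers (262 and 378). I'll go down and pinch it.

```bash
python3 -m crank '[[0,0,-0.15,0,0.2],[0,0,-0.15,0,0.2],[0,0,-0.15,0,0.2],[0,0,-0.15,0,0.2],[0,0,-0.095,0,0.2],[0,0,0,0,0.2]]' 
python3 -m crank '[[0,0,0,0,-1],[0,0,0,0,-1],[0,0,0,0,-1],[0,0,0,0,-1],[0,0,0,0,-1],[0,0,0,0,-1]]' 40
python3 - <<'E'
import numpy as np
c=np.array([.522,.2355]);R=.1115
for q in np.arange(0,1.5,.1):
    f=lambda q:c+R*np.array([np.cos(np.radians(174.5)-q),np.sin(np.radians(174.5)-q)])
    print(round(q+.1,1),f(q+.1).round(4),((f(q+.1)-f(q))/.2).round(3),-.1/(np.pi/4))
E
```

```text
clock: 4.97
tcp_pos: [0.4099, 0.2458, 0.0703]
orientation: [-0.142, -3.135, 0.004]
contact_force: [-0.8, -0.6, 0.1]
grip_width: 0.0513
gripper_force: 0.0
clock: 5.47
tcp_pos: [0.4119, 0.248, 0.0744]
orientation: [0.141, 3.135, 0.002]
contact_force: [-0.5, -1.4, 6.4]
grip_width: 0.017
gripper_force: 38.8
0.1 [0.4126 0.2572] [0.008 0.055] -0.12732395447351627
0.2 [0.4153 0.268 ] [0.014 0.054] -0.12732395447351627
0.3 [0.4191 0.2785] [0.019 0.052] -0.12732395447351627
0.4 [0.4239 0.2886] [0.024 0.05 ] -0.12732395447351627
0.5 [0.4297 0.2981] [0.029 0.048] -0.12732395447351627
0.6 [0.4364 0.307 ] [0.034 0.044] -0.12732395447351627
0.7 [0.444  0.3152] [0.038 0.041] -0.12732395447351627
0.8 [0.4523 0.3226] [0.042 0.037] -0.12732395447351627
0.9 [0.4614 0.3291] [0.045 0.033] -0.12732395447351627
1.0 [0.471  0.3347] [0.048 0.028] -0.12732395447351627
1.1 [0.4812 0.3393] [0.051 0.023] -0.12732395447351627
1.2 [0.4917 0.3428] [0.053 0.018] -0.12732395447351627
1.3 [0.5026 0.3453] [0.054 0.012] -0.12732395447351627
1.4 [0.5137 0.3467] [0.055 0.007] -0.12732395447351627
1.5 [0.5248 0.347 ] [0.056 0.001] -0.12732395447351627
```

```bash
python3 -m crank '[[0.008,0.055,0,-0.127,-1],[0.014,0.054,0,-0.127,-1],[0.019,0.052,0,-0.127,-1],[0.024,0.05,0,-0.127,-1],[0.029,0.048,0,-0.127,-1],[0.034,0.044,0,-0.127,-1],[0.038,0.041,0,-0.127,-1],[0,0,0,0,-1]]'
python3 -m crank '[[0.042,0.037,0,-0.127,-1],[0.045,0.033,0,-0.127,-1],[0.048,0.028,0,-0.127,-1],[0.051,0.023,0,-0.127,-1],[0.053,0.018,0,-0.127,-1],[0.054,0.012,0,-0.127,-1],[0.055,0.007,0,-0.127,-1],[0,0,0,0,-1]]'
```

```text
clock: 6.13
tcp_pos: [0.4463, 0.3168, 0.0743]
orientation: [1.213, 2.895, 0.003]
contact_force: [0.8, -5.3, 8.8]
grip_width: 0.0171
gripper_force: 40.4
clock: 6.8
tcp_pos: [0.5156, 0.3467, 0.0743]
orientation: [2.131, 2.306, 0.002]
contact_force: [-2.8, -5.3, 9.9]
grip_width: 0.0172
gripper_force: 40.4
```

```bash
python3 -m crank '[[0.035,0.001,0,-0.08,-1],[0,0,0,0,-1],[0,0,0,0,-1]]'; python3 -m crank '[[0.015,0,0,-0.03,-1],[0,0,0,0,-1],[0,0,0,0,-1]]'
```

```text
clock: 7.05
tcp_pos: [0.5209, 0.3468, 0.0744]
orientation: [2.195, 2.245, 0.001]
contact_force: [-2.1, -4.6, 9.1]
grip_width: 0.0169
gripper_force: 40.2
clock: 7.3
tcp_pos: [0.5236, 0.3469, 0.0744]
orientation: [2.221, 2.22, 0.0]
contact_force: [-2.5, -4.4, 7.6]
grip_width: 0.017
gripper_force: 40.2
```

```bash
python3 -m crank '[[0.015,0,0,0,-1],[0,0,0,0,-1],[0,0,0,0,-1]]'
```

```text
clock: 7.55
tcp_pos: [0.5258, 0.3468, 0.0743]
orientation: [2.222, 2.22, -0.002]
contact_force: [-5.0, -5.7, 9.7]
grip_width: 0.0169
gripper_force: 40.4
```

```bash
python3 -m crank '[[0.015,0,0,0,-1],[0,0,0,0,-1],[0,0,0,0,-1]]'
```

```text
clock: 7.8
tcp_pos: [0.5266, 0.3468, 0.0743]
orientation: [-2.221, -2.22, 0.007]
contact_force: [-10.5, -6.2, 14.0]
grip_width: 0.0169
gripper_force: 40.9
```

```bash
python3 -m crank '[[-0.03,0,0,0,-1],[-0.05,-0.001,0,0.11,-1],[-0.055,-0.007,0,0.127,-1],[-0.054,-0.012,0,0.127,-1],[-0.053,-0.018,0,0.127,-1],[-0.051,-0.023,0,0.127,-1],[-0.048,-0.028,0,0.127,-1],[-0.045,-0.033,0,0.127,-1]]'
python3 -m crank '[[-0.042,-0.037,0,0.127,-1],[-0.038,-0.041,0,0.127,-1],[-0.034,-0.044,0,0.127,-1],[-0.029,-0.048,0,0.127,-1],[-0.024,-0.05,0,0.127,-1],[-0.019,-0.052,0,0.127,-1],[-0.014,-0.054,0,0.127,-1],[-0.008,-0.055,0,0.127,-1]]'
python3 -m crank '[[0,0,0,0,-1],[0,0,0,0,-1],[0,0,0,0,0.2],[0,0,0,0,0.2],[0,0,0,0,0.2],[0,0,0,0,0.2],[0,0,0,0,0.2]]'
```

```text
clock: 8.47
tcp_pos: [0.4532, 0.3227, 0.0744]
orientation: [1.339, 2.838, 0.003]
contact_force: [2.7, -4.4, 6.6]
grip_width: 0.017
gripper_force: 40.0
clock: 9.13
tcp_pos: [0.4118, 0.2476, 0.0744]
orientation: [0.131, 3.135, 0.003]
contact_force: [1.7, -0.3, 5.7]
grip_width: 0.0171
gripper_force: 40.0
clock: 9.72
tcp_pos: [0.4103, 0.2473, 0.0723]
orientation: [-0.14, -3.138, 0.0]
contact_force: [0.9, -1.0, 0.4]
grip_width: 0.0513
gripper_force: 0.0
```

```bash
python3 -m crank '[[0,0,0.15,0,0.2],[0,0,0.2,0,0.5],[0,0,0.2,0,1],[0,0,0.2,0,1],[0,0,0.1,0.1,1],[0,0,0,0.14,1],[0.03,-0.03,0,0.14,1],[0.06,-0.06,0,0.14,1]]'|head -2
python3 -m crank '[[0.07,-0.07,0,0.14,1],[0.07,-0.07,0,0.14,1],[0.07,-0.07,0,0.14,1],[0.07,-0.07,0,0.14,1],[0.07,-0.06,0,0.14,1],[0.06,-0.06,0,0.14,1],[0,0,0,0.1,1],[0,0,0,0,1]]'
python3 w.py w5; python3 - <<'E'
from h import *; import pickle
m=pickle.load(open("pics/w5.pkl","rb")); T=(.5136,.1479,.054)
t=r.grab_frame("top");s=r.grab_frame("scene");cv2.imwrite("pics/t5.png",t);cv2.imwrite("pics/s5.png",s)
print(proj(0,T,m),proj("top",T),proj("scene",T))
w=cv2.imread("pics/w5.png");g=lambda i:np.clip(255*(i/255.)**.6,0,255).astype(np.uint8)
R=lambda i,x,y,w,h:cv2.resize(i[y:y+h,x:x+w],(400,300),interpolation=cv2.INTER_CUBIC)
p=[proj(0,T,m),proj("top",T),proj("scene",T)]
q=[(int(max(0,a-60)),int(max(0,b-45))) for a,b in p];print(q)
cv2.imwrite("pics/m5.png",g(np.vstack([np.hstack([R(w,0,0,640,400),R(w,*q[0],120,90)]),np.hstack([R(t,*q[1],120,90),R(s,*q[2],120,90)])])))
E
```

```text
clock: 10.38
tcp_pos: [0.4274, 0.2307, 0.2431]
clock: 11.05
tcp_pos: [0.5108, 0.1483, 0.2417]
orientation: [1.585, -2.711, -0.002]
contact_force: [-0.0, 0.9, -0.1]
grip_width: 0.0856
gripper_force: 0.0
11.1 [0.51025124 0.14914031 0.24190471] [ 0.47  0.44 -1.11  1.83  0.43  1.14  1.84]
cam [0.47692016 0.08669562 0.38418893]
axle [349. 250.]
knob [465. 214.]
well [ 113. -269.]
tray [313. 172.]
[316.51002858 180.44484899] [260.88584126 193.02874172] [287.47193897 200.71076841]
[(256, 135), (200, 148), (227, 155)]
```

View pics/m5.png

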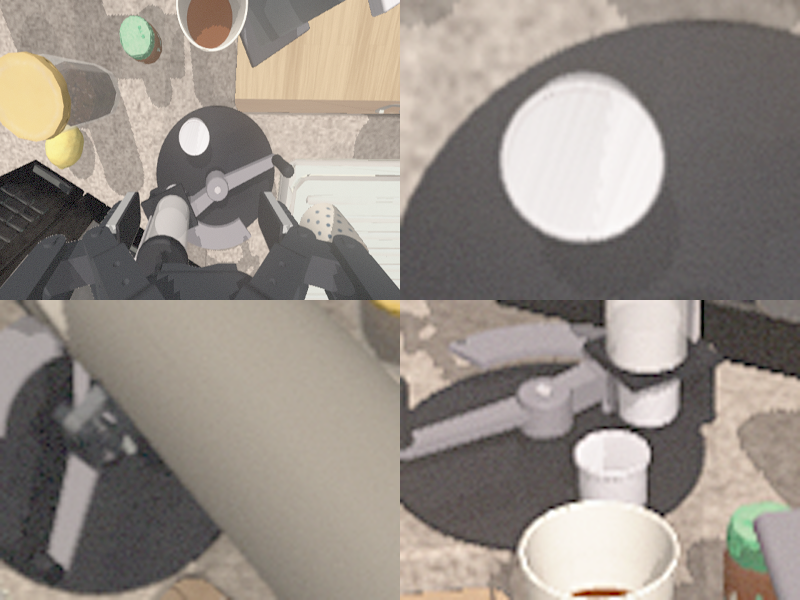

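The capsule stands free on the plate and the lever is home. Its lid centre is near (310.6,184) in the wrist view and (291,203) in the scene view. The next capsule is in the magazine.

```bash
python3 - <<'E'
from h import *; import pickle
m=pickle.load(open("pics/w5.pkl","rb")); w=cv2.imread("pics/w5.png")
g=cv2.inRange(w[140:215,275:350],(150,)*3,(255,)*3)
c=max(cv2.findContours(g,0,1)[0],key=cv2.contourArea); e=cv2.fitEllipse(c); print(e, np.array(e[0])+(275,140))
for p in ((310.6,183.9),np.array(e[0])+(275,140)):
    print(onz(0,*p,.054,m),cross(ray(0,*p,m),ray("scene",290.9,203)))
o=r.get_obs();print(o["tcp_pos"],o["orientation"])
E
```

```text
((35.23969650268555, 42.401065826416016), (47.464359283447266, 48.281272888183594), 168.0303955078125) [310.2396965  182.40106583]
[0.520893   0.14807599 0.054     ] [0.52321854 0.14966625 0.04243032]
[0.52041819 0.14648027 0.054     ] [0.5223213  0.147931   0.04379313]
[0.50985494 0.14984522 0.24226337] [ 1.58278590e+00 -2.71348851e+00 -4.52566540e-04]
```

```bash
python3 -m crank '[[0.05,-0.013,-0.1,0,1],[0,0,-0.15,0,1],[0,0,-0.15,0,1],[0,0,-0.15,0,1],[0,0,-0.15,0,1],[0,0,-0.15,0,1],[0,0,-0.1,0,1],[0,0,0,0,1]]'
python3 -m crank '[[0,0,-0.1,0,1],[0,0,-0.08,0,1],[0,0,0,0,1],[0,0,0,0,1]]'
```

```text
clock: 11.87
tcp_pos: [0.5174, 0.146, 0.0488]
orientation: [1.581, -2.707, -0.002]
contact_force: [-1.3, -0.7, 1.0]
grip_width: 0.0855
gripper_force: 0.0
clock: 12.2
tcp_pos: [0.5205, 0.1472, 0.0173]
orientation: [-1.585, 2.713, -0.0]
contact_force: [0.4, -0.7, 1.2]
grip_width: 0.0855
gripper_force: 0.0
```

```bash
python3 -m crank '[[0,0,-0.018,0,1],[0,0,0,0,0.5],[0,0,0,0,0.2],[0,0,0,0,-0.2],[0,0,0,0,-0.4],[0,0,0,0,-0.6],[0,0,0,0,-0.6],[0,0,0,0,-0.6]]' 25; python3 -m crank '[[0,0,0,0,-0.6],[0,0,0,0,-0.6],[0,0,0,0,-0.6]]'
```

```text
clock: 12.87
tcp_pos: [0.5209, 0.1467, 0.0136]
orientation: [-1.584, 2.712, -0.001]
contact_force: [-1.2, -1.2, 5.9]
grip_width: 0.0506
gripper_force: 25.0
clock: 13.12
tcp_pos: [0.5209, 0.1467, 0.0136]
orientation: [-1.584, 2.712, -0.001]
contact_force: [-1.8, -1.5, 5.2]
grip_width: 0.0507
gripper_force: 25.0
```

```bash
python3 -m crank '[[0,0,0.03,0,-0.6],[0,0,0.06,0,-0.6],[0,0,0.1,0,-0.6],[0,0,0.12,0,-0.6],[0,0,0.15,0,-0.6],[0,0,0.15,0,-0.6],[0,0,0.15,0,-0.6],[0,0,0.15,0,-0.6]]'
python3 -m crank '[[0,0,0.12,0,-0.6],[0,0,0.1,0,-0.6],[0,0,0.05,0,-0.6],[0,0,0,0,-0.6],[0,0,0,0,-0.6]]'
python3 - <<'E'
from h import *
o=r.get_obs();p=o["tcp_pos"];print(o["joints"].round(2));t=r.grab_frame("scene");w=r.grab_frame("wrist");cv2.imwrite("pics/s6.png",t)
c=proj("scene",p+[0,0,.02]);print(c);x,y=(c-[50,38]).astype(int)
R=lambda i:cv2.resize(i,(400,300),interpolation=cv2.INTER_CUBIC)
g=lambda i:np.clip(255*(i/255.)**.6,0,255).astype(np.uint8)
cv2.imwrite("pics/m6.png",g(np.hstack([R(t[y:y+75,x:x+100]),R(w)])))
E
```

```text
clock: 13.78
tcp_pos: [0.5199, 0.1469, 0.1971]
orientation: [-1.585, 2.712, 0.0]
contact_force: [1.0, -0.5, 0.5]
grip_width: 0.0506
gripper_force: 26.1
clock: 14.2
tcp_pos: [0.5202, 0.1464, 0.2486]
orientation: [-1.584, 2.713, -0.001]
contact_force: [0.2, 0.5, -0.4]
grip_width: 0.0507
gripper_force: 26.1
[ 0.47  0.45 -1.11  1.81  0.43  1.16  1.85]
[288.55059591 112.31946474]
```

View pics/m6.png

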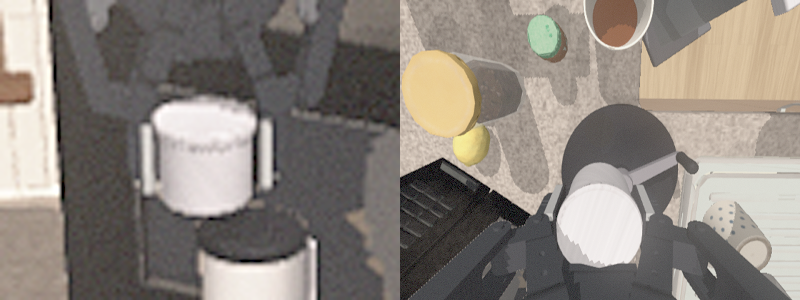

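The capsule is held about upright, with its lid at about (320,300) in wrist pixels. The lever is home. I'll carry it to the well.

```bash
python3 -m crank '[[-0.01,-0.05,0,-0.05,-0.6],[-0.017,-0.1,0,-0.07,-0.6],[-0.017,-0.12,0,-0.07,-0.6],[-0.017,-0.12,0,-0.07,-0.6],[-0.017,-0.12,0,-0.07,-0.6],[-0.017,-0.12,0,-0.07,-0.6],[-0.017,-0.12,0,-0.07,-0.6],[-0.017,-0.12,0,-0.07,-0.6]]'
python3 -m crank '[[-0.017,-0.12,0,-0.07,-0.6],[-0.017,-0.12,0,-0.07,-0.6],[-0.017,-0.11,0,-0.07,-0.6],[-0.013,-0.09,0,-0.05,-0.6],[-0.01,-0.046,0,0,-0.6],[0,0,0,0,-0.6],[0,0,0,0,-0.6],[0,0,0,0,-0.6]]'
python3 w.py w7; python3 - <<'E'
from h import *; import pickle
m=pickle.load(open("pics/w7.pkl","rb")); o=r.get_obs();p=o["tcp_pos"];print(o["orientation"])
t=r.grab_frame("scene");cv2.imwrite("pics/s7.png",t)
w=cv2.imread("pics/w7.png")
# wrist lid
c=proj(0,p+[0,0,.04],m);print("lid pred",c); x,y=(c-[100,75]).astype(int)
s=proj("scene",p+[0,0,.02]);print(s);X,Y=(s-[50,38]).astype(int); print(x,y,X,Y)
R=lambda i:cv2.resize(i,(400,300),interpolation=cv2.INTER_CUBIC)
g=lambda i:np.clip(255*(i/255.)**.6,0,255).astype(np.uint8)
y=min(y,250)
cv2.imwrite("pics/m7.png",g(np.hstack([R(t[Y:Y+75,X:X+100]),R(w[y:y+150,x:x+200])])))
E
```

```text
clock: 14.97
tcp_pos: [0.4934, -0.0293, 0.2477]
orientation: [0.97, -2.986, -0.001]
contact_force: [0.8, 0.2, -0.1]
grip_width: 0.0506
gripper_force: 26.1
clock: 15.63
tcp_pos: [0.48, -0.123, 0.2487]
orientation: [-0.672, 3.068, 0.001]
contact_force: [-0.3, 0.5, -1.2]
grip_width: 0.0507
gripper_force: 26.1
15.6833 [ 0.48009207 -0.12288649  0.24877681] [ 0.95  0.29 -0.96  1.91  0.27  1.08  1.88]
cam [ 0.41624324 -0.15244944  0.39116236]
axle [569. 328.]
knob [677. 268.]
well [315. 201.]
tray [490. 279.]
[-6.73109260e-01  3.06825027e+00  9.70687429e-04]
lid pred [318.91703218 307.9699323 ]
[369.51023662 174.09249812]
218 232 319 136
```

View pics/m7.png

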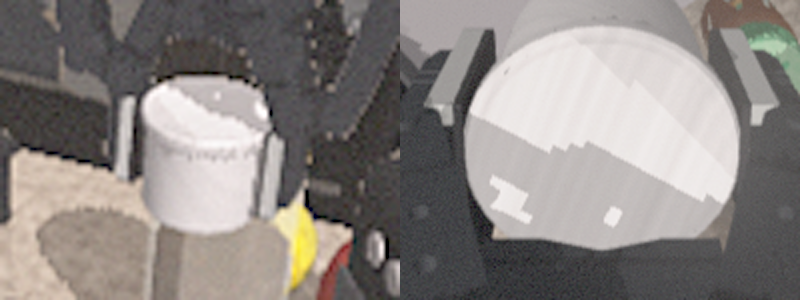

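The scene crop shows the lid spanning x 354.8–386.5 and y 154.8–173.5, with a slight lean down to the right. The wrist crop shows the lid centre near (319,300). I'll check the offset and tilt with numbers.

```bash
cat > chk.py <<'E'
from h import *; import pickle,sys
n=sys.argv[1]; z0=float(sys.argv[2])  # TCP z -> underside offset
m=pickle.load(open(f"pics/w{n}.pkl","rb")); p=r.get_obs()["tcp_pos"]
w=cv2.imread(f"pics/w{n}.png"); zl=p[2]+z0+.042
g=cv2.cvtColor(w,cv2.COLOR_BGR2GRAY); c=proj(0,[p[0],p[1],zl],m)
# lid edge: walk outward from the centre on rays, find strongest edge near the predicted radius, backproject to lid plane
P=[]
gb=cv2.GaussianBlur(g,(3,3),0).astype(float)
for a in np.radians(list(range(-178,0,6))):
    rr=np.arange(50,85,.5);x=c[0]+rr*np.cos(a);y=c[1]-6+rr*np.sin(a)
    v=cv2.remap(gb.astype(np.float32),x.astype(np.float32)[None],y.astype(np.float32)[None],1)[0]
    d=v[4:]-v[:-4];k=np.argmin(d)+2
    P.append(onz(0,x[k],y[k],zl,m)[:2])
P=np.array(P)
from scipy.optimize import least_squares
f=least_squares(lambda q:np.hypot(P[:,0]-q[0],P[:,1]-q[1])-q[2],[p[0],p[1],.026],loss="soft_l1",f_scale=.0007)
print("lid centre",f.x.round(4),"resid",np.abs(f.fun).mean().round(5),"tcp",p.round(4))
th=np.linspace(0,2*np.pi,73)
for nm,zz,R in (("lid",zl,.026),("base",zl-.042,.0235)):
    q=np.array([proj("scene",[f.x[0]+R*np.cos(t),f.x[1]+R*np.sin(t),zz]) for t in th])
    print(nm,"upright extremes: x",q[:,0].min().round(1),q[:,0].max().round(1),"y",q[:,1].min().round(1),q[:,1].max().round(1),"row at left",q[q[:,0].argmin(),1].round(1),"right",q[q[:,0].argmax(),1].round(1))
E
python3 chk.py 7 -0.0016
```

```text
lid centre [ 0.48   -0.1231  0.0255] resid 0.00046 tcp [ 0.4801 -0.123   0.2488]
lid upright extremes: x 353.7 388.0 y 154.5 171.5 row at left 161.5 right 163.9
base upright extremes: x 353.4 383.3 y 178.0 194.2 row at left 184.8 right 187.0
```

```bash
python3 -m crank '[[-0.004,-0.01,-0.05,0,-0.6],[0,0,-0.08,0,-0.6],[0,0,-0.08,0,-0.6],[0,0,-0.06,0,-0.6],[0,0,-0.04,0,-0.6],[0,0,0,0,-0.6],[0,0,0,0,-0.6]]'
python3 -m crank '[[0,0,-0.03,0,-0.6],[0,0,-0.02,0,-0.6],[0,0,-0.02,0,-0.6],[0,0,0,0,-0.6],[0,0,0,0,-0.6],[0,0,0,0,-0.6],[0,0,0,0,-0.6]]'
python3 w.py w8|head -1; python3 chk.py 8 -0.0016; python3 - <<'E'
from h import *; import pickle
w=cv2.imread("pics/w8.png"); t=r.grab_frame("scene"); tp=r.grab_frame("top")
R=lambda i:cv2.resize(i,(400,300),interpolation=cv2.INTER_CUBIC)
g=lambda i:np.clip(255*(i/255.)**.6,0,255).astype(np.uint8)
cv2.imwrite("pics/m8.png",g(np.vstack([np.hstack([R(t[178:253,315:415]),R(w)]),np.hstack([R(t[115:265,210:410]),R(tp[100:265,165:385])])])))
E
```

```text
clock: 16.32
tcp_pos: [0.479, -0.1262, 0.1865]
orientation: [0.67, -3.069, -0.001]
contact_force: [-0.1, -0.1, -0.5]
grip_width: 0.0507
gripper_force: 26.1
clock: 16.9
tcp_pos: [0.4792, -0.1266, 0.1729]
orientation: [-0.669, 3.069, -0.0]
contact_force: [-0.4, -0.2, -0.6]
grip_width: 0.0509
gripper_force: 26.1
16.95 [ 0.47919786 -0.12659166  0.17293678] [ 0.89  0.39 -0.91  1.99  0.38  0.94  1.78]
lid centre [ 0.4792 -0.1267  0.0256] resid 0.00053 tcp [ 0.4792 -0.1266  0.1729]
lid upright extremes: x 351.6 383.8 y 195.5 214.2 row at left 203.3 right 205.8
base upright extremes: x 351.4 379.5 y 216.5 233.9 row at left 223.9 right 226.1
```

View pics/m8.png

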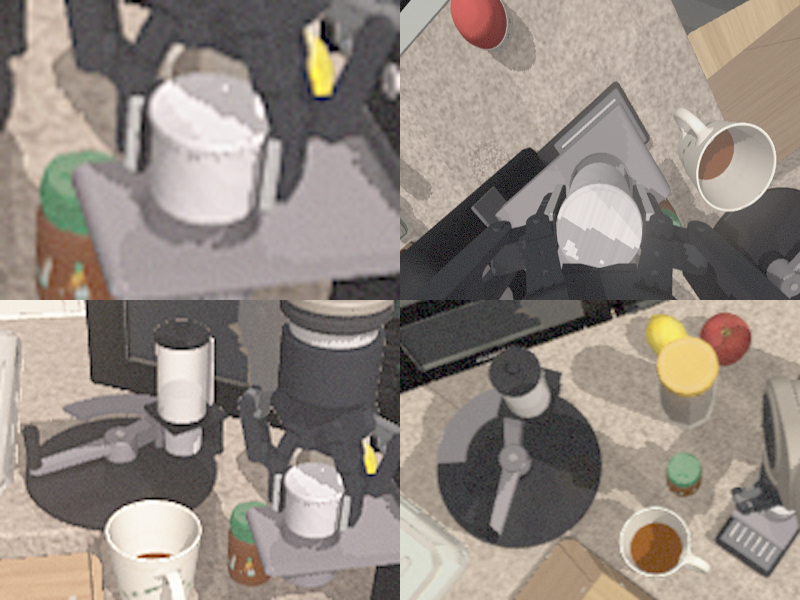

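The capsule hangs upright just above the well: its base's lowest pixel is at 233.5 (expected 233.9), and its lid fit is centred at (0.479,-0.127). The mug and jars haven't moved and the lever is home, so I'm handing in.

```bash
python3 -c "
from bench import r
print(abs(r.get_obs()['qvel']).max()); print(r.hand_in())"
```

```text
0.0025805534920168194
the job is handed in; nothing more can be done
None
```

I handed the job in at about 17 s with the capsule held still and upright about 11 mm above the well and roughly 2 mm off centre by my measurements, the lever home and the mug and jars in place; the hand-in returned no verdict.

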